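# Brace the jar in its stall and unscrew the tight lid

## Task

Stand the square glass jar of dried curd right down in the square batten stall on the birch plank so that it cannot turn, then unscrew its tight lid anticlockwise, only until the threads let go. Keep the jar down in the stall, lift the lid straight up and finish still holding it in the gripper, level and still, a finger's breadth clear above the open mouth to keep the dust out; do not put it down or let go. Leave the teapot, cups, strainer and sugar tub undisturbed.

Things in the scene. Friction and masses are not known exactly. Their poses are not given: they have to be found in the camera images.
- jar_center (a point): Centre, half-way up, of the loose clear glass jar of dried curd pieces (about 0.4 kg): 64 mm square, the square part 64 mm high with its lowest 6 mm narrowed to 56 mm, then a round neck; 98 mm high, 101 mm with its lid on. Starts on the table in front of the plank. z up, x and y square to its sides.
- jar_mouth (a point): Centre of the jar's round mouth, at the top of the glass (49 mm above jar_center); same axes as the jar. Neck 43 mm in diameter, 51 mm over its three thread tracks.
- lid_center (a point): Centre of the jar's round steel lug lid, 58 mm across, 16 mm high, z up; closed, 5.5 mm below jar_mouth. Its skirt overlaps the neck by 13.5 mm. Tight: it turns at about 0.5 N m, more than a jar standing free resists; closed, it will carry the jar. Its three lugs hold it down until turned 0.96 rad (55 degrees) anticlockwise from above, relative to the jar; then it lifts off freely.
- thread (a joint): How far the lid is unscrewed relative to the jar, rad: 0 tight (at the start), growing anticlockwise seen from above; threads free from 0.96 to 1.75, beyond which the lugs run under the next thread tracks. Keeps its value once the lid is off.
- stall (a point): Centre of the stall's floor, on the top face of the fixed birch plank (135 mm wide along x, 860 mm long along y, 22 mm thick, lying on the table). Four battens 14 mm thick and 26 mm high enclose a 68 mm square (76 mm at their bevelled top edges), its sides along this point's x and y; z up. The jar fits at any quarter turn, 2 mm to spare each side, and turns 0.06 rad before it is held.
- teapot: Green enamel teapot on the plank, 128 mm across and 124 mm high, 215 mm long over spout and handle along its y; origin at the centre of its underside, z up. Leave alone.
- cups: Stack of three white porcelain cups with red rims on the plank, 80 mm across and 98 mm high in all; origin at the centre of its underside, z up. Leave alone.
- strainer: Stainless tea strainer on the plank, bowl 77 mm across and 30 mm high, handle reaching 125 mm along its +y; origin under the bowl, z up. Leave alone.
- tub: Round plastic sugar tub with a press-button lid on the table in front of the plank, 96 mm across and 111 mm high; origin at the centre of its underside, z up. Leave alone.

How it is judged:
On the way, in this order (a step that is already met when the one before it is completed fails the run):
1. the jar stands fully down in the stall with its lid still tight (horizontal distance between jar_center and stall below 0.008 m and z of jar_center in the frame of stall between 0.045 and 0.053 m and angle between jar_center's own z axis and vertical below 0.06 rad and value of joint thread below 0.2 rad and z of lid_center in the frame of jar_mouth below -0.003 m), for 0.2 s.
2. the lid has been unscrewed until its threads let go, the jar still down in the stall (horizontal distance between jar_center and stall below 0.008 m and z of jar_center in the frame of stall between 0.045 and 0.053 m and angle between jar_center's own z axis and vertical below 0.06 rad and value of joint thread above 0.9 rad).
At the end, for the whole second after the job is handed in: Jar fully down in the stall (8 mm of centre, 4 mm of height, 0.06 rad), touched by neither robot nor lid; lid unscrewed 0.9 to 1.7 rad, gripped by the fingers (over 1 N), still, level to 0.12 rad, within 12 mm of the jar axis, its lower edge 4 to 37 mm above the mouth (all of step 2 and value of joint thread below 1.7 rad and z of lid_center in the frame of jar_mouth between 0.012 and 0.045 m and horizontal distance between lid_center and jar_mouth below 0.012 m and angle between lid_center's own z axis and vertical below 0.12 rad and contact force between the fingers and lid above 1 N and contact force between each of lid, the arm, the fingers and jar below 0.1 N and linear speed of lid below 0.02 m/s); the arm keeps its last pose, push and grip.
It fails at once if the jar comes up out of the stall, or is elsewhere, while its lid is part unscrewed or off (value of joint thread above 0.3 rad and (z of jar_center in the frame of stall above 0.057 m or horizontal distance between jar_center and stall above 0.015 m)).
It fails at once if the teapot is pushed or tipped over (moved over 20 mm or tilted over 0.2 rad) (distance of teapot from where it was at the start of the episode above 0.02 m or angle between teapot's own z axis and vertical above 0.2 rad).
It fails at once if the cups are pushed or tipped over (moved over 20 mm or tilted over 0.2 rad) (distance of cups from where it was at the start of the episode above 0.02 m or angle between cups's own z axis and vertical above 0.2 rad).
It fails at once if the strainer is pushed or tipped over (moved over 20 mm or tilted over 0.2 rad) (distance of strainer from where it was at the start of the episode above 0.02 m or angle between strainer's own z axis and vertical above 0.2 rad).
It fails at once if the sugar tub is pushed or tipped over (moved over 20 mm or tilted over 0.2 rad) (distance of tub from where it was at the start of the episode above 0.02 m or angle between tub's own z axis and vertical above 0.2 rad).
It also fails if it takes over 42 s, if anything falls off the work surface, if the arm or the gripper's body presses on something with over 40 N, if the wrist force passes 120 N, or if a joint passes its speed limit or range.

## Robot

A 7-joint arm with a two-finger parallel gripper is mounted at the origin on the work surface. World frame = base frame: x ahead of the robot, y to its left, z up, the work surface at z = 0. Lengths are in m, angles in rad, forces in N, time in s.
With the tool pointing down it reaches from about 0.425 to 0.95 m from the base axis. Payload 4.7 kg.
Tool frame: the origin (TCP) lies on the centre line of the jaws, within the pads' length; the fingertips stand robot.nose_length ahead of it and the grasp point (between the pads) lies 8 mm behind it (robot.nose_length is the distance from the TCP to the fingertips, in m); z points along the fingers, y is the line along which they close (so a half turn about z gives the same grasp; the last joint's range is limited). The gripper opens to 85 mm and grips with 20 to 120 N. Pads are 22 mm wide; open, the fingers measure 114 mm over their backs; the gripper's body (76 mm by 85 mm) begins 54 mm behind the grasp point. The pads swing forward as they close: fully open they stand 13 mm farther back than shut.
Start: joints at [-1.191, 0.469, -0.049, 1.532, 0.024, 1.141, -0.082], TCP at [0.268, 0.619, 0.242] pointing down, gripper open.
Joint ranges: [-2.59, 2.59], [-0.33, 1.99], [-1.39, 1.29], [0.1, 2.45], [-1.04, 4.18], [0.21, 1.99], [-2.66, 2.66]. Speed limits (rad/s): [2.57, 2.57, 3.14, 3.14, 3.14, 3.14, 3.14].

## Interface

Orientations are given as [roll, pitch, yaw] about the fixed x, y, z axes, in that order (R = Rz(yaw) Ry(pitch) Rx(roll)).
In Python, from plant import robot gives the robot as it stands. Calls block until the motion is done:
- robot.goto(position, orientation): joint-space move of the TCP to a pose.
- robot.move_straight(position, vel=0.15, attitude=None, contact_N=None): straight line of the TCP; attitude=None keeps the orientation; vel is the mean speed in m/s. With contact_N (N) it stops when the force on the tool has changed by that much, and returns True; else False.
- robot.move_joints(angles): joint-space move.
- robot.grip(opening, strength=None): opening from 0.0 (shut) to 1.0 (fully open); strength is the grip in N (None keeps the last); returns when the fingers have stopped.
- robot.sleep(seconds).
- robot.inverse_kinematics(position, orientation): joint angles nearest the present ones, or None.
- robot.sense(): the state.
- robot.grab_frame(name): name is "scene" or "top"; returns a dict with "image" (400x640x3 uint8, red, green, blue), "range_z" (400x640 float32, m along the optical axis (not along the pixel's ray), 0 where there is no reading), "fx", "fy", "cx", "cy" (pixels), "dist_coeffs" ([k1, k2, p1, p2, k3] as OpenCV has them; the pictures are not rectified), "R" (3x3) and "t" (3): a world point X has camera coordinates R X + t. Camera axes: x right, y down, z forward; pixel columns grow to the right and rows downward; lengths in m; the calibration is good to about 2 mm. A picture is of the moment at which its call begins.
A pose or a line that the arm cannot do raises robot.IKError and nothing moves.
- robot.close_job(): hands the job in; it is judged then, once.
The state is a dict: "t": time; "joint_pos": joint angles; "joint_velocities": joint speeds; "effort": joint torques, N m; "tcp_pos": TCP position; "tcp_rot": TCP orientation; "wrist_force": force on the tool from outside, world axes, zero at the start; "torque": the same for the moment, N m; "opening": opening from 0.0 (shut) to 1.0 (fully open); "gripper_force": force on a finger pad.
Only numpy, scipy, OpenCV 4.12 (cv2) and the standard library are available. Lean on these libraries where they do the work, as an engineer would, in place of code of your own. Each camera call takes 0.05 s, during which the arm holds its last target. There are 200 camera calls.

## Working session

There is one attempt and no reset: what is moved stays moved. The work goes in short steps, each a Python script; the robot and the scene stay as the last script left them, time stands still between calls to the robot, and variables do not carry over. Pictures are saved under pics/ and viewed, at most 10 in all, crops included, and the job is handed in when it is done.

```bash
ls; mkdir -p pics; python3 - <<'E'
from plant import robot
import cv2,numpy as np
print(robot.sense(), robot.nose_length)
for n in ("scene","top"):
    f=robot.grab_frame(n); cv2.imwrite(f"pics/{n}0.png",f["image"][...,::-1])
    print({k:f[k] for k in f if k not in("image","range_z")}, (f["range_z"]>0).mean(), -f["R"].T@f["t"])
    np.savez(f"{n}0.npz",**f)
E
```

```text
pics
{'t': 0.0, 'joint_pos': array([-1.19090133,  0.46943166, -0.04859465,  1.53371446,  0.02409392,
        1.14099978, -0.08229431]), 'joint_velocities': array([-1.09090628e-04, -6.60036857e-04, -1.14293510e-03, -5.50707875e-04,
       -9.84010682e-04,  2.88582863e-05,  1.25663107e-03]), 'effort': array([-6.99295033e-04, -5.10306931e+01, -4.68049594e-02, -2.37715566e+01,
        1.06596251e-02,  7.29216845e-03, -8.55930153e-07]), 'tcp_pos': array([0.26807561, 0.61885829, 0.2412593 ]), 'tcp_rot': array([-3.13962599e+00,  6.79926632e-05,  2.73283270e+00]), 'wrist_force': array([-0.56497092, -0.11568956,  1.00305963]), 'torque': array([-0.03777971, -0.00661466, -0.03235769]), 'gripper_force': 0.0, 'opening': 1.0027074138777594} 0.011
{'fx': 377.18456195817674, 'fy': 377.18456195817674, 'cx': 327.6801140325259, 'cy': 205.40162260495893, 'dist_coeffs': array([0.01110815, 0.        , 0.        , 0.        , 0.        ]), 'R': array([[ 0.69279428,  0.72094405, -0.01660621],
       [ 0.42259836, -0.4245418 , -0.80073396],
       [-0.58433442,  0.54772615, -0.59878991]]), 't': array([-0.39456422, -0.13714878,  1.26382988])} 0.9960078125 [ 1.06980998 -0.46599934  0.64039667]
{'fx': 380.53160265346315, 'fy': 380.53160265346315, 'cx': 311.89928931703605, 'cy': 196.49912393724324, 'dist_coeffs': array([0.02412405, 0.        , 0.        , 0.        , 0.        ]), 'R': array([[-0.02580705, -0.99929923, -0.02711171],
       [-0.99180032,  0.02899023, -0.12446562],
       [ 0.12516438,  0.02367731, -0.99185345]]), 't': array([0.06216605, 0.53075994, 0.82387107])} 0.99605859375 [0.42489289 0.02722858 0.88490615]
```

View pics/scene0.png

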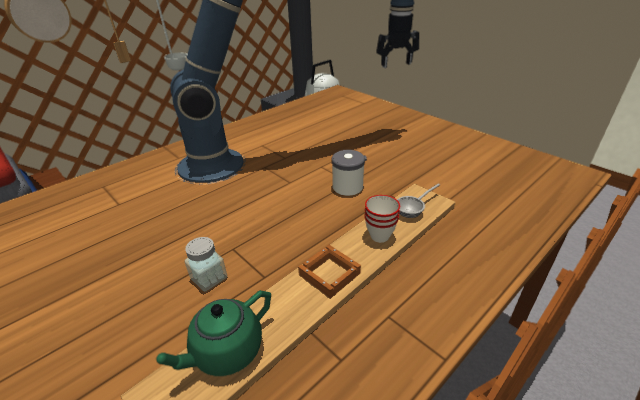

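View pics/top0.png

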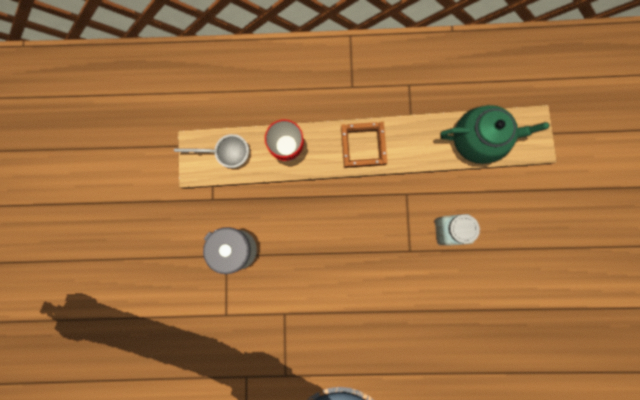

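The scene view shows the jar with its white lid at about (202,262), the stall at (330,270), the teapot at (225,335), the cups at (381,218) and the tub at (348,172). In the top view the stall is at (364,145) and the lid at (463,229). Next I'll back-project the range images.

```bash
cat > h.py <<'E'
import cv2,numpy as np
def K(f): return np.array([[f["fx"],0,f["cx"]],[0,f["fy"],f["cy"]],[0,0,1.]])
def rays(f,uv):
    n=cv2.undistortPoints(np.asarray(uv,float).reshape(-1,1,2),K(f),np.asarray(f["dist_coeffs"]))[:,0]
    return np.c_[n,np.ones(len(n))]
def onplane(f,uv,z):
    d=rays(f,uv)@f["R"]; c=-f["R"].T@f["t"]
    return c+d*((z-c[2])/d[:,2])[:,None]
def cloud(f):
    v,u=np.mgrid[:400,:640]; d=rays(f,np.c_[u.ravel(),v.ravel()])
    P=(d*f["range_z"].reshape(-1,1)-f["t"])@f["R"]
    return P.reshape(400,640,3)
def pix(f,X):
    return cv2.projectPoints(np.asarray(X,float).reshape(-1,3),cv2.Rodrigues(f["R"])[0],f["t"],K(f),np.asarray(f["dist_coeffs"]))[0][:,0]
E
python3 - <<'E'
from h import *
for n in("top","scene"):
    f=dict(np.load(n+"0.npz")); P=cloud(f)
    h=cv2.cvtColor(f["image"],cv2.COLOR_RGB2HSV)
    x,y,z=P[...,0],P[...,1],P[...,2]
    guess=onplane(f,[(364,145),(463,229)] if n=="top" else [(330,270),(200,247)],.05)
    print(n,guess.round(3))
    sb,jb=guess[0],guess[1]
    near=lambda g,r:(np.hypot(x-g[0],y-g[1])<r)
    # stall tops
    m=near(sb,.09)&(abs(z-.048)<.006); q=P[m]
    r=cv2.minAreaRect((q[:,:2]*1000).astype(np.float32)); print("stall",m.sum(),np.median(q[:,2]),r)
    m=near(jb,.12)&(z>.092)&(z<.125); q=P[m]; r=cv2.minAreaRect((q[:,:2]*1000).astype(np.float32)); print("lid",m.sum(),np.median(q[:,2]),r,cv2.minEnclosingCircle((q[:,:2]*1000).astype(np.float32)))
    m=near(jb,.12)&(z>.012)&(z<.07); q=P[m]; r=cv2.minAreaRect((q[:,:2]*1000).astype(np.float32)); print("body",m.sum(),r)
    v,u=np.where(near(jb,.12)&(z>.012)); print(u.min(),u.max(),v.min(),v.max())
    for g,nm in ((sb,"s"),(jb,"j")):
        u0,v0=pix(f,g)[0].astype(int); c=f["image"][max(v0-45,0):v0+45,u0-45:u0+45,::-1]
        cv2.imwrite(f"{n}_{nm}.png",cv2.resize(c,(400,300),interpolation=cv2.INTER_CUBIC)); print(u0,v0)
    c=P[(z>.013)&(z<.035)&(np.abs(x-sb[0])<.12)]; print("plank",np.median(c[:,2]))
a=[cv2.imread(k+".png") for k in("top_s","top_j","scene_s","scene_j")]
cv2.imwrite("pics/crops.png",np.vstack([np.hstack(a[:2]),np.hstack(a[2:])]))
E
```

```text
top [[ 0.643 -0.073  0.05 ]
 [ 0.45  -0.277  0.05 ]]
stall 929 0.04832400132658077 ((647.868896484375, -72.53244018554688), (97.56986999511719, 98.40010833740234), 2.1420440673828125)
lid 670 0.10127970481115936 ((449.718017578125, -261.0972595214844), (56.35825729370117, 54.73556137084961), 88.694580078125) ((449.5075378417969, -261.1901550292969), 28.930831909179688)
body 434 ((449.5587158203125, -259.0281677246094), (63.5233154296875, 60.29273223876953), 3.078547716140747)
435 478 214 245
364 144
462 228
plank 0.022822843439334477
scene [[ 0.663 -0.081  0.05 ]
 [ 0.401 -0.243  0.05 ]]
stall 791 0.047084861269341825 ((650.505615234375, -72.05873107910156), (98.6644058227539, 98.39261627197266), 2.257549524307251)
lid 470 0.09932402790949173 ((452.06732177734375, -261.640869140625), (58.641082763671875, 57.152992248535156), 20.915382385253906) ((452.0295104980469, -261.52740478515625), 30.51193618774414)
body 844 ((454.0749206542969, -262.50701904296875), (63.93529510498047, 62.919212341308594), 4.297540664672852)
185 226 237 288
330 270
200 247
plank 0.02150426605998526
```

View pics/crops.png

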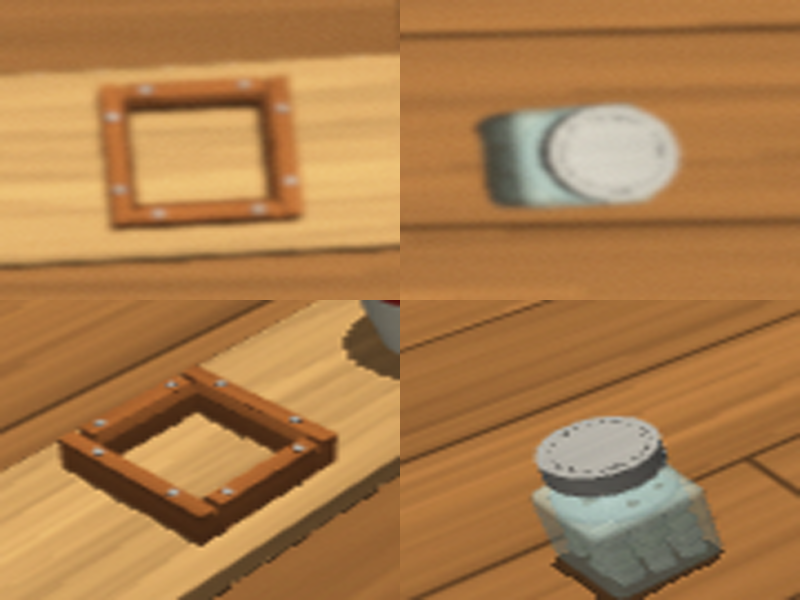

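The stall is at about (0.649, -0.072) with 2.2° yaw and its batten tops at 0.048. The jar is at about (0.451, -0.261) with about 3.5° yaw and its lid top at 0.101. Heights and sizes match the given ones. The plan is to grip the lid, carry the jar by it, seat the jar, then turn and lift with the same grasp. First I'll choose a wrist yaw.

```bash
python3 - <<'E'
from plant import robot
import numpy as np
for y in np.arange(-3.14,3.14,.4):
    r=[np.pi,0,y]
    a=[robot.inverse_kinematics(p,o) for p,o in (([.451,-.2613,.081],r),([.649,-.0723,.103],r),([.649,-.0723,.103],[np.pi,0,y+1.3]))]
    if all(q is not None for q in a): print(round(y,2),*[q.round(2) for q in a])
E
```

```text
-3.14 [-0.09  0.51  0.7   2.07 -0.5   0.72  2.5 ] [-0.12  0.58  0.24  1.73 -0.17  0.86  1.77] [ 0.77  0.91 -1.18  1.67  0.9   1.2   2.23]
-2.74 [ 0.93  0.51 -0.62  2.02  0.42  0.75  2.02] [-0.07  0.57  0.17  1.72 -0.12  0.85  2.12] [-0.64  0.86  1.11  1.76 -0.86  1.1  -2.24]
-2.34 [ 1.19  0.65 -0.99  2.    0.71  0.88  2.17] [ 0.02  0.57  0.04  1.72 -0.03  0.85  2.44] [-0.64  0.86  1.11  1.76 -0.86  1.1  -1.84]
-1.94 [-0.34  0.71  1.11  2.09 -0.84  0.89 -2.25] [ 0.77  0.91 -1.18  1.67  0.9   1.2   2.13] [-0.64  0.86  1.11  1.76 -0.86  1.1  -1.44]
-1.54 [-0.34  0.71  1.11  2.09 -0.84  0.89 -1.85] [-0.64  0.86  1.11  1.76 -0.86  1.1  -2.34] [-0.42  0.66  0.69  1.74 -0.51  0.92 -1.33]
-1.14 [-0.34  0.71  1.11  2.09 -0.84  0.89 -1.45] [-0.64  0.86  1.11  1.76 -0.86  1.1  -1.94] [-0.43  0.67  0.71  1.75 -0.53  0.93 -0.91]
-0.74 [-0.23  0.59  0.92  2.08 -0.67  0.79 -1.21] [-0.64  0.86  1.11  1.76 -0.86  1.1  -1.54] [-0.4   0.65  0.66  1.74 -0.49  0.91 -0.55]
-0.34 [-0.1   0.51  0.7   2.07 -0.5   0.73 -0.98] [-0.43  0.67  0.7   1.75 -0.52  0.92 -1.42] [-0.37  0.64  0.61  1.74 -0.45  0.9  -0.
[... 399 characters left out ...]
29  0.87  0.88]
1.26 [-0.15  0.54  0.78  2.08 -0.56  0.75  0.68] [-0.35  0.63  0.57  1.74 -0.42  0.89  0.1 ] [-0.18  0.59  0.33  1.73 -0.24  0.86  1.24]
1.66 [-0.2   0.57  0.87  2.08 -0.63  0.77  1.15] [-0.3   0.61  0.49  1.74 -0.36  0.88  0.44] [-0.14  0.58  0.27  1.73 -0.19  0.86  1.6 ]
2.06 [-0.12  0.52  0.74  2.08 -0.53  0.73  1.45] [-0.24  0.6   0.41  1.73 -0.3   0.87  0.79] [-0.1   0.58  0.2   1.73 -0.15  0.86  1.96]
2.46 [-0.02  0.49  0.6   2.07 -0.42  0.7   1.74] [-0.2   0.59  0.34  1.73 -0.25  0.86  1.15] [-0.02  0.57  0.1   1.72 -0.07  0.85  2.29]
2.86 [-0.07  0.5   0.66  2.07 -0.47  0.72  2.19] [-0.15  0.58  0.28  1.73 -0.2   0.86  1.51] [ 0.05  0.57 -0.01  1.72  0.01  0.86  2.63]
```

```bash
python3 - <<'E'
from plant import robot
from h import *
o=[np.pi,0,.86]
robot.goto([.451,-.2613,.22],o)
robot.move_straight([.451,-.2613,.115],vel=.2)
print(robot.move_straight([.451,-.2613,.081],vel=.08,contact_N=8))
s=robot.sense();print(s["t"],s["tcp_pos"],s["wrist_force"])
robot.grip(0.0,80)
s=robot.sense();print(s["t"],s["tcp_pos"],s["wrist_force"],s["opening"],s["gripper_force"])
robot.move_straight([.451,-.2613,.19],vel=.15)
s=robot.sense();print(s["t"],s["tcp_pos"],s["wrist_force"],s["opening"],s["gripper_force"])
f=robot.grab_frame("scene"); np.savez("scene1.npz",**f)
t=robot.grab_frame("top"); np.savez("top1.npz",**t)
u,v=pix(f,[.451,-.261,.17])[0].astype(int); a=cv2.resize(f["image"][max(v-60,0):v+60,max(u-60,0):u+60],(400,400))
u,v=pix(t,[.451,-.261,.17])[0].astype(int); b=cv2.resize(t["image"][max(v-60,0):v+60,max(u-60,0):u+60],(400,400))
cv2.imwrite("pics/lift.png",np.hstack([a,b])[...,::-1])
E
```

```text
False
4.5 [ 0.45077934 -0.2614318   0.08070444] [-0.44508897  0.06381909 -0.32312338]
4.8917 [ 0.45120296 -0.26149408  0.08192978] [-2.10645686  0.30840025  6.52711134] 0.6553330796812731 84.0982299746247
5.7667 [ 0.45026772 -0.26053036  0.18899581] [ 0.03745857 -0.10983851 -4.22364704] 0.6546558592711124 85.53433505119756
```

View pics/lift.png

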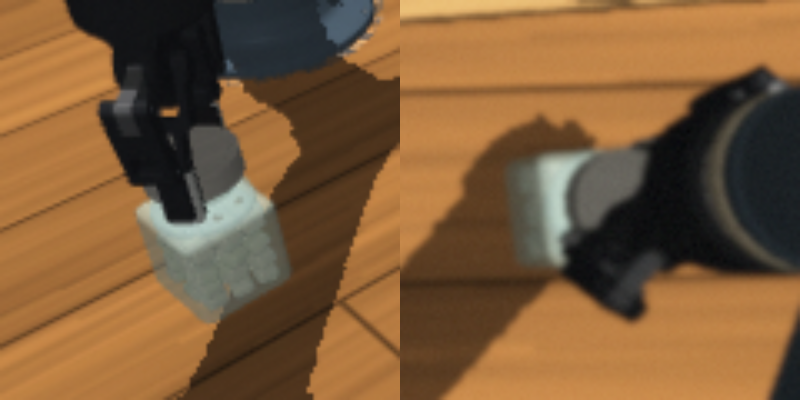

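The jar hangs from the lid. In the left (scene) crop it is at about (215,240), and in the right (top) crop at about (560,210). I'll measure its tilt, yaw and offset from the clouds before inserting it.

```bash
python3 - <<'E'
from h import *
for n in("top1","scene1"):
    f=dict(np.load(n+".npz")); P=cloud(f); h=cv2.cvtColor(f["image"],cv2.COLOR_RGB2HSV)
    d=np.hypot(P[...,0]-.451,P[...,1]+.261); z=P[...,2]
    m=(d<.06)&(z>.10)&(z<.172)&(h[...,2]>70); q=P[m]
    print(n,m.sum(),"body",q.min(0).round(3),q.max(0).round(3),cv2.minAreaRect((q[:,:2]*1000).astype(np.float32)))
    # smooth-normal clusters
    v,u=np.where(m); N=[]
    for a,b in zip(v,u):
        w=P[a-2:a+3,b-2:b+3].reshape(-1,3); w=w-w.mean(0); S=np.linalg.svd(w)
        if S[1][2]<.004: 
            k=S[2][2]; c=-f["R"].T@f["t"]; N.append(k if k@(c-P[a,b])>0 else -k)
    N=np.array(N); 
    for ax in((0,0,1),(1,0,0),(0,1,0),(0,-1,0),(-1,0,0)):
        s=N[N@np.array(ax)>.93]
        if len(s)>15: print(ax,len(s),np.median(s,0).round(3))
    m=(d<.035)&(z>.195)&(z<.225)&(h[...,1]<60)&(h[...,2]>60);q=P[m]
    if len(q)>20: c=q.mean(0); print("lidtop",len(q),c.round(4),np.linalg.svd(q-c,full_matrices=False)[2][2])
E
```

```text
top1 463 body [ 0.417 -0.275  0.114] [ 0.481 -0.227  0.172] ((457.3670654296875, -239.7193603515625), (37.20370101928711, 75.74888610839844), 60.31221008300781)
(0, 1, 0) 179 [-0.049  0.998 -0.005]
lidtop 374 [ 0.4584 -0.247   0.207 ] [-0.09129792 -0.16328816 -0.98234498]
scene1 1062 body [ 0.423 -0.294  0.106] [ 0.486 -0.229  0.172] ((453.69525146484375, -261.2547607421875), (63.475154876708984, 63.05369186401367), 2.754117488861084)
(1, 0, 0) 57 [ 0.992  0.105 -0.044]
(0, -1, 0) 109 [ 0.046 -0.997  0.026]
lidtop 267 [ 0.4627 -0.2518  0.2048] [-0.09608674  0.05756939 -0.99370675]
```

The tilt is under 0.03 rad and the yaw about 0.047 against the stall's 0.038. Next I'll carry the jar over and insert it.

```bash
python3 - <<'E'
from plant import robot
from h import *
x,y=.6485,-.072
robot.goto([x,y,.20],[np.pi,0,.85])
robot.move_straight([x,y,.165],vel=.15)
c=robot.move_straight([x,y,.098],vel=.04,contact_N=12)
s=robot.sense();print(c,s["t"],s["tcp_pos"],s["tcp_rot"],s["wrist_force"],s["torque"],s["joint_pos"])
f=robot.grab_frame("scene"); np.savez("scene2.npz",**f)
t=robot.grab_frame("top"); np.savez("top2.npz",**t)
u,v=pix(f,[x,y,.07])[0].astype(int); a=cv2.resize(f["image"][max(v-60,0):v+60,max(u-60,0):u+60],(400,400))
u,v=pix(t,[x,y,.07])[0].astype(int); b=cv2.resize(t["image"][max(v-60,0):v+60,max(u-60,0):u+60],(400,400))
cv2.imwrite("pics/ins.png",np.hstack([a,b])[...,::-1])
E
```

```text
True 8.6917 [ 0.64846547 -0.07177282  0.1040009 ] [-3.14047759e+00 -1.56731778e-04  8.50071854e-01] [-0.69399653  0.13714859  5.37594175] [0.06604586 0.16534484 0.00794274] [-0.44420127  0.67419068  0.72769721  1.74664588 -0.54374326  0.93381122
 -0.21140553]
```

View pics/ins.png

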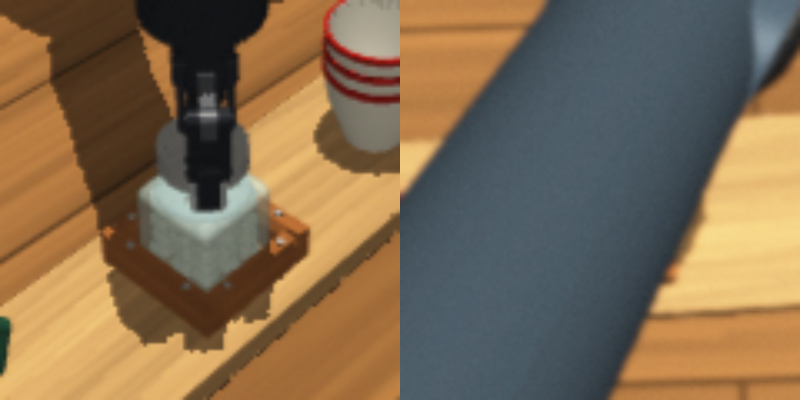

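The scene crop shows the jar upright inside the battens at about (205,240). TCP z of 0.104 is the seated height (0.082 grasped plus 0.022 plank), and the side force is small, so it's seated. Now the unscrewing, in stages.

```bash
python3 - <<'E'
from plant import robot
import numpy as np
robot.sleep(.3)
q=robot.sense()["joint_pos"].copy()
for d in(.4,.8,1.1,1.3):
    p=q.copy();p[6]+=d;robot.move_joints(p)
    s=robot.sense();print(d,s["t"],s["tcp_pos"].round(4),s["tcp_rot"].round(3),s["wrist_force"].round(2),s["torque"].round(2),s["opening"],s["gripper_force"])
E
```

```text
0.4 9.5583 [ 0.6487 -0.0719  0.1041] [-3.141e+00 -1.000e-03  1.247e+00] [ 0.13 -0.44 -2.32] [-0.01 -0.04 -0.28] 0.6573773909441876 86.10445714672096
0.8 10.025 [ 0.6482 -0.0719  0.1041] [-3.140e+00 -1.000e-03  1.647e+00] [-1.86  0.46 -1.12] [ 0.03  0.4  -0.24] 0.6548072089072967 86.24736247700639
1.1 10.4167 [ 0.6479 -0.072   0.104 ] [-3.140e+00 -1.000e-03  1.946e+00] [-2.81 -0.72  1.41] [ 0.05  0.8  -0.26] 0.6547743012910078 86.37231036904268
1.3 10.725 [ 0.6479 -0.0722  0.1041] [-3.140e+00 -1.000e-03  2.145e+00] [-5.64 -0.85  2.83] [-0.07  1.05 -0.14] 0.65412630550065 86.50701021775603
```

```bash
python3 - <<'E'
from plant import robot
from h import *
def look(tag):
    f=robot.grab_frame("scene"); P=cloud(f); h=cv2.cvtColor(f["image"],cv2.COLOR_RGB2HSV)
    d=np.maximum(abs(P[...,0]-.650),abs(P[...,1]+.072)); z=P[...,2]
    m=(d<.045)&(z>.055)&(z<.084)&(h[...,2]>70)&(h[...,1]<100); q=P[m]
    r=cv2.minAreaRect((q[:,:2]*1000).astype(np.float32)); print(tag,m.sum(),r,np.percentile(q[:,2],95))
    return f
look("before")
p=robot.sense()["tcp_pos"]
for dz in (.002,.004,.006):
    c=robot.move_straight(p+[0,0,dz],vel=.02); s=robot.sense()
    print(dz,c,s["t"],s["tcp_pos"].round(4),s["wrist_force"].round(2),s["torque"].round(2))
    if s["wrist_force"][2]<-3.2: break
f=look("after")
u,v=pix(f,[.6485,-.072,.07])[0].astype(int); cv2.imwrite("pics/turn.png",cv2.resize(f["image"][v-60:v+60,u-60:u+60],(500,500))[...,::-1])
E
```

```text
before 429 ((663.250244140625, -86.22388458251953), (82.56947326660156, 47.789154052734375), 44.797386169433594) 0.08351413720340281
0.002 False 11.0333 [ 0.6479 -0.0721  0.1058] [-2.38 -0.06 -1.8 ] [-0.06  0.53 -0.24]
0.004 False 11.2833 [ 0.648 -0.072  0.108] [-2.02 -0.27 -4.61] [-0.02  0.44 -0.16]
after 443 ((663.3897705078125, -85.95416259765625), (82.59032440185547, 47.60004425048828), 45.48970413208008) 0.08326698965581919
```

View pics/turn.png

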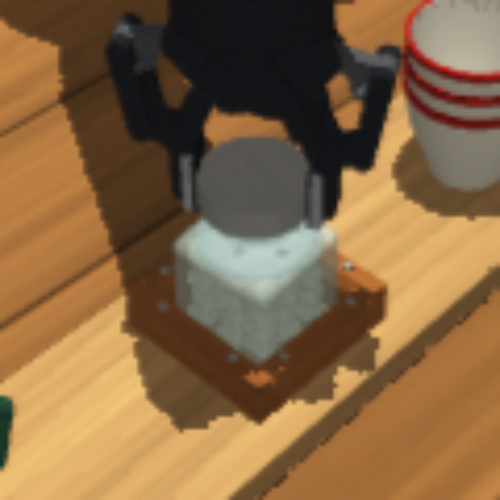

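The crop shows the lid between the pads at (255,185) and the jar shoulder at (255,250), still inside the battens. The -4.6 N pull may mean the jar is coming up too. I'll compare the shoulder heights with the seated frame before lifting further.

```bash
python3 - <<'E'
from plant import robot
from h import *
f=robot.grab_frame("scene"); np.savez("scene3.npz",**f); s=robot.sense(); print(s["t"],s["wrist_force"].round(2))
g=dict(np.load("scene2.npz"))
for n,k in(("seat",g),("now",f)):
    P=cloud(k); z=P[...,2]; d=np.maximum(abs(P[...,0]-.650),abs(P[...,1]+.072)); h=cv2.cvtColor(k["image"],cv2.COLOR_RGB2HSV)
    m=(d<.036)&(np.hypot(P[...,0]-.65,P[...,1]+.072)>.031)&(z>.078)&(z<.096)&(h[...,2]>90)
    w=z[m]; print(n,m.sum(),np.percentile(w,[50,80,90,95]).round(4), np.histogram(w,np.arange(.078,.098,.002)))
a=cv2.calcOpticalFlowFarneback(*[cv2.cvtColor(k["image"],cv2.COLOR_RGB2GRAY) for k in(g,f)],None,.5,2,9,5,5,1.1,0)
for X in([.683,-.104,.06],[.683,-.09,.065],[.67,-.105,.065],[.683,-.104,.08],[.70,-.12,.045]):
    u,v=pix(f,X)[0].astype(int); print(X,(u,v),a[v-2:v+3,u-2:u+3].mean((0,1)).round(2), (pix(f,np.array(X)+[0,0,.004])-pix(f,X)).round(2))
E
```

```text
11.3833 [-1.24  1.04 -4.14]
seat 160 [0.0826 0.0849 0.0859 0.0867] (array([25, 42, 41, 39, 12,  0,  0,  0,  1,  0]), array([0.078, 0.08 , 0.082, 0.084, 0.086, 0.088, 0.09 , 0.092, 0.094,
       0.096, 0.098]))
now 174 [0.0831 0.0851 0.0859 0.0865] (array([34, 36, 38, 52, 13,  1,  0,  0,  0,  0]), array([0.078, 0.08 , 0.082, 0.084, 0.086, 0.088, 0.09 , 0.092, 0.094,
       0.096, 0.098]))
[0.683, -0.104, 0.06] (np.int64(328), np.int64(277)) [0.64 0.2 ] [[-0.03 -1.35]]
[0.683, -0.09, 0.065] (np.int64(333), np.int64(272)) [1.05 0.06] [[-0.01 -1.36]]
[0.67, -0.105, 0.065] (np.int64(324), np.int64(272)) [0.76 0.18] [[-0.04 -1.35]]
[0.683, -0.104, 0.08] (np.int64(328), np.int64(270)) [1.2  0.07] [[-0.03 -1.39]]
[0.7, -0.12, 0.045] (np.int64(329), np.int64(291)) [-0.93 -0.79] [[-0.03 -1.32]]
```

```bash
python3 - <<'E'
from h import *
for n in("scene2","scene3"):
    k=dict(np.load(n+".npz")); P=cloud(k); z=P[...,2]; h=cv2.cvtColor(k["image"],cv2.COLOR_RGB2HSV)
    r=np.hypot(P[...,0]-.65,P[...,1]+.072)
    m=(r<.033)&(z>.1)&(z<.14)&(h[...,2]>50)&(h[...,1]<60)
    q=P[m]; print(n,len(q),np.histogram(q[:,2],np.arange(.1,.142,.002)))
    t=q[(q[:,2]>.119)&(q[:,2]<.132)]; A=np.c_[t[:,:2]-[.65,-.072],np.ones(len(t))]; c=np.linalg.lstsq(A,t[:,2],rcond=None)[0]; print(c.round(4),t.mean(0).round(4))
E
```

```text
scene2 236 (array([ 0,  0,  2, 12, 14,  9, 11, 13,  8, 11, 57, 93,  6,  0,  0,  0,  0,
        0,  0,  0]), array([0.1  , 0.102, 0.104, 0.106, 0.108, 0.11 , 0.112, 0.114, 0.116,
       0.118, 0.12 , 0.122, 0.124, 0.126, 0.128, 0.13 , 0.132, 0.134,
       0.136, 0.138, 0.14 ]))
[0.0019 0.0112 0.1223] [ 0.6485 -0.0786  0.1222]
scene3 596 (array([  9,   2,   1,   0,   4,  22,  22,  20,  20,  21,  20,  28, 178,
       231,  11,   0,   2,   2,   0,   3]), array([0.1  , 0.102, 0.104, 0.106, 0.108, 0.11 , 0.112, 0.114, 0.116,
       0.118, 0.12 , 0.122, 0.124, 0.126, 0.128, 0.13 , 0.132, 0.134,
       0.136, 0.138, 0.14 ]))
[-0.0188  0.034   0.1258] [ 0.653  -0.0757  0.1256]
```

The lid has risen about 3.7 mm and the shoulder hasn't, so the threads have let go. I'll go up a little more and recheck.

```bash
cat > lift.py <<'E'
from plant import robot
from h import *
import sys
p=robot.sense()["tcp_pos"]; p[2]=float(sys.argv[1])
robot.move_straight(p,vel=.02); robot.sleep(.2)
s=robot.sense(); print(s["t"],s["tcp_pos"].round(4),s["wrist_force"].round(2),s["torque"].round(2),s["gripper_force"])
k=robot.grab_frame("scene"); P=cloud(k); z=P[...,2]; h=cv2.cvtColor(k["image"],cv2.COLOR_RGB2HSV)
d=np.maximum(abs(P[...,0]-.650),abs(P[...,1]+.072)); r=np.hypot(P[...,0]-.65,P[...,1]+.072)
w=z[(d<.036)&(r>.031)&(z>.078)&(z<.096)&(h[...,2]>90)]; print("shoulder",np.percentile(w,[50,80,90,95]).round(4))
m=(r<.033)&(z>.119)&(z<.165)&(h[...,2]>50)&(h[...,1]<60); q=P[m]; t=np.median(q[:,2]); q=q[abs(q[:,2]-t)<.006]
c=np.linalg.lstsq(np.c_[q[:,:2]-[.65,-.072],np.ones(len(q))],q[:,2],rcond=None)[0]; print("lid",c.round(4),cv2.minEnclosingCircle((q[:,:2]*1000).astype(np.float32)))
u,v=pix(k,[.6485,-.072,.08])[0].astype(int); cv2.imwrite(f"pics/l{sys.argv[1]}.png",cv2.resize(k["image"][v-60:v+60,u-60:u+60],(500,500))[...,::-1])
E
python3 lift.py 0.111
```

```text
11.875 [ 0.6484 -0.0722  0.1115] [-0.04  0.4   0.11] [-0.08  0.25  0.02] 86.5011596842669
shoulder [0.0826 0.0849 0.0855 0.0863]
lid [-0.0172  0.0231  0.1294] ((651.229248046875, -73.59526824951172), 31.439611434936523)
```

The lid is free: the force is about zero and the shoulder is still at 0.086. I'll lift to 30 mm above the closed height, which puts the lid's lower edge about 17 mm above the mouth.

```bash
python3 lift.py 0.135
```

```text
13.475 [ 0.6483 -0.0722  0.1349] [-0.75  1.37  0.08] [-0.02  0.02  0.01] 86.51312013622373
shoulder [0.083  0.0846 0.0855 0.0864]
lid [-0.0191  0.0322  0.1528] ((652.2882080078125, -75.5841293334961), 31.99331283569336)
```

View pics/l0.135.png

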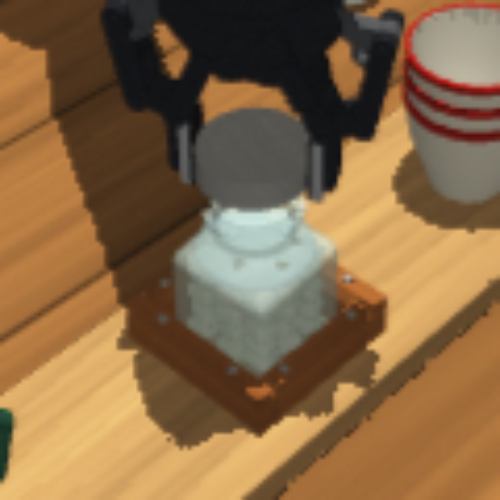

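The lid is level in the pads at (255,160), clear above the open neck at (255,220), with the jar down in the stall. I'll hand in.

```bash
python3 -c "
from plant import robot
robot.sleep(.5); print(robot.close_job())"
```

```text
the job is handed in; nothing more can be done
None
```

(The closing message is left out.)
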